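Ready the blood-film spreader

TASK

Get the blood-film spreader ready for the next sample: pick up the slide carrier by its finger tab, lay it on the loading end of the spreader and push it along the track, under the lips and the spreader bridge, fully home against the end stop. Then take the knob, draw the spring-loaded spreader back until its index tooth is in line with the pointer on the scale bar, and finish while still holding it there, so that I can put the drop in front of the blade. Leave the other things on the worktop where they are.

Things in the scene. Friction and masses are not known exactly. Their poses are not given: they have to be found in the camera images.
- film_spreader: hand-operated blood-film spreader, fixed on the worktop: grey base plate 280 x 130 mm, its top (also the track floor) 16 mm above the worktop. Origin on the worktop under its middle; x along the track in the loading direction, z up; the +y side (scale bar) faces the robot. Bare loading end at x < -60 mm; white spring housing at x = 80 to 136, top z = 51; rod posts at x = -25, y = +-37, top z = 46
- track_mouth (a point): track floor, on the centre line, where the straight rails begin (film_spreader x = -30, z = 16 mm); axes as film_spreader. Rails run from here to the end stop, inner faces 37 mm apart; before it they flare out over 30 mm. Lips 29 mm apart overhang the rails from x = -17 on: 8.5 mm clear height below, tops at z = 28 mm
- track_end (a point): point on the track floor, on the centre line, at the face of the end stop (film_spreader x = +60 mm, z = 16 mm)
- slide_carrier: loose grey tray 100 x 34 x 6 mm, 0.06 to 0.13 kg, with a glass slide on it; lies on the worktop at the start. Origin at the centre of its underside; x points to the leading end (nose 30 mm wide), z up. Upright finger tab 6 mm thick (along x), 24 mm wide, at x = -42 mm, top 44 mm above the underside. When home, its x lies along film_spreader's x, nose at the end stop, tab outside the lips
- carrier_tab (a point): point in the finger tab on the centre line, 34 mm above the carrier's underside (10 mm below the tab's top): a good grip height; axes as slide_carrier
- carrier_front (a point): middle of the carrier's leading edge at underside level (carrier x = +50 mm)
- carriage: spreader carriage, slides along the track on two guide rods: aluminium bridge 26 mm long, 90 mm wide across the track, z = 38 to 48 mm above the worktop, a glass blade under it, a black round knob on top. Origin in the middle of its underside, at film_spreader x = +60 mm when home; axes as film_spreader
- draw (a joint): travel of the carriage in m: 0 = home by the spring housing, grows as it is drawn back towards the loading end (film_spreader -x), limit 0.06. A spring pulls it home with 4 N at 0 to 6.4 N at 0.06; light damping
- carriage_knob (a point): on the axis of the carriage's black round knob at a good grip height, 71 mm above the worktop; the knob is 18 mm in diameter and reaches from 56 to 82 mm above the worktop, on a thinner 8 mm stem; moves with the carriage
- carriage_tooth (a point): tip of the small dark cone (index tooth) that points down from the carriage's arm over the scale bar, in line with the knob's axis; moves with the carriage; axes as film_spreader
- pointer: small white clamp, 18 x 14 mm, with an upward cone, sitting on the scale bar at the film_spreader's y = +54 mm; its place along the bar varies. Origin under the cone's tip, 21 mm above the worktop; its tip is 12 mm above the origin and the tooth's tip passes 1 mm over it; axes as film_spreader
- jar_1: bystander: round specimen jar with orange lid, 60 mm across, 68 mm high
- timer_1: bystander: white countdown timer 64 x 68 x 18 mm
- slide_box_1: bystander: dark blue slide box 104 x 170 x 38 mm
- reagent_a: bystander: brown dropper bottle 34 mm across, 82 mm high
- reagent_b: bystander: white dropper bottle 34 mm across, 82 mm high
- pen_a: bystander: white and black marker pen, 135 mm
- pen_b: bystander: pink pen, 146 mm
Things that resemble listed ones, but are neither listed nor needed, are in the scene too. What is shaped like the slide_carrier but pink is not meant.

How it is judged:
By the outcome, as a careful person would: the job done as asked, in the order asked, and still so for the second after the job is handed in, while the arm keeps its last pose, push and grip.
It also fails if it takes over 54 s, if anything falls off the work surface, if the arm or the gripper's body presses on something with over 40 N, if the wrist force passes 120 N, or if a joint passes its speed limit or range.

ROBOT

A 6-joint arm with a two-finger parallel gripper is mounted at the origin on a cart in front of the work surface, level with it; the furniture and walls round the work are solid. World frame = base frame: x ahead of the robot, y to its left, z up, the work surface at z = 0. Lengths are in mm, angles in rad, forces in N, time in s.
With the tool pointing down it reaches from about 400 to 925 mm from the base axis. Payload 12.5 kg.
Tool frame: the origin (TCP) lies on the mounting face of the last link; the fingertips stand 190 mm ahead of it and the grasp point (between the pads) lies 171 mm ahead of it; z points along the fingers, y is the line along which they close (so a half turn about z gives the same grasp; the last joint's range is limited). The gripper opens to 95 mm and grips with 3 to 60 N. Pads are 20 mm wide; open, the fingers measure 119 mm over their backs; the gripper's body (75 mm by 180 mm) begins 59 mm behind the grasp point.
Start: joints at [1.186, 0.491, 1.559, -0, 1.092, -0.106], TCP at [171.977, 600.873, 404.761] pointing down, gripper open.
Joint ranges: [-3.1, 3.1], [-0.84, 2.19], [0.05, 2.79], [-1.13, 4.28], [0.06, 2.93], [-2.69, 2.69]. Speed limits (rad/s): [2.22, 2.22, 2.79, 3.14, 3.14, 3.14].

INTERFACE

Orientations are given as [roll, pitch, yaw] about the fixed x, y, z axes, in that order (R = Rz(yaw) Ry(pitch) Rx(roll)).
In Python, from cell import * gives the robot as it stands.
- The arm moves only by the tool arm_command, never from a script. Its argument "rows" is a list that holds one entry, the list of rows, each a list of 7 numbers: the shift along the tool's x, y, z normalised to -1 to 1, where 1 is 0.15 m, then the turn, a rotation vector about the tool's x, y, z normalised to -1 to 1, where 1 is 360 degrees, then the opening, from -1 (shut) to 1 (fully open). A call has 1 to 10 rows; each row is the pose to reach, as a shift and turn from the pose commanded when the call began, along the tool's axes at that moment, turning the shorter way round; what a row does not reach only later rows make up. A row lasts 1/12 s, in which the tool goes at most 41.7 mm and 7.16 degrees, less where a joint would pass 70% of its speed; a pose out of reach is approached as far as the arm can. A call with a number of a shift or a turn outside -1 to 1 is refused whole. A call with a gripper value outside its range is refused whole. The fingers move at their own pace and stop on an object; the grip force is fixed at half the most. Time passes only in rows, so rows that repeat a pose let the fingers close. It gives the time, the measured TCP pose, the force, the opening and the grip force at its end, in the units of the state.
- state(): the state, without advancing time (a new reading comes with each control period).
- read_camera(name): name is "scene" or "top"; returns (picture, depth): 420x560x3 uint8, red, green, blue; 420x560 float32, mm along the optical axis (not along the pixel's ray), 0 where there is no reading.
- get_calibration(name): a dict with "camera_matrix" (3x3 intrinsics, pixels), "position" and "orientation" of the camera in the world. Camera axes: x right, y up, looking along -z (the intrinsics and any distortion apply to the point x, -y, -z); pixel columns grow to the right and rows downward; lengths in mm; the calibration is good to about 2 mm. A picture is of the moment at which its call begins. get_calibration takes no time and is no camera call.
- job_done(): hands the job in; it is judged then, once.
The state is a dict: "t": time; "joints": joint angles; "qvel": joint speeds; "tau": joint torques, N m; "eef_pos": TCP position; "tcp_rot": TCP orientation; "ft_force": force on the tool from outside, world axes, zero at the start; "moment": the same for the moment, N m; "opening": opening from 0.0 (shut) to 1.0 (fully open); "grip_force": force on a finger pad.
Only numpy, scipy, OpenCV 4.12 (cv2) and the standard library are available. Lean on these libraries where they do the work, as an engineer would, in place of code of your own. Each camera call takes 0.05 s, during which the arm holds its last target. There are 200 camera calls.

## Working session

There is one attempt and no reset: what is moved stays moved. The work goes in short steps, Python scripts to look and compute and a tool call to move; the robot and the scene stay as the last step left them, time stands still between calls to the robot, and variables do not carry over. Pictures are saved under pics/ and viewed, at most 10 in all, crops included, and the job is handed in when it is done.

Besides the shell and the picture viewer there is one more tool, called after "Call:" as name(argument=value, ...), one argument or row to a line, values as JSON. arm_command: Moves the arm, as the interface text tells. Its arguments: {"type":"object","properties":{"rows":{"type":"array","items":{"type":"array","items":{"type":"array","items":{"type":"number","minimum":-1,"maximum":1}}}}},"required":["rows"]}

```bash
ls; mkdir -p pics; cat > h.py <<'E'
from cell import *
import numpy as np, cv2
from scipy.spatial.transform import Rotation as R
def cam(n):
    c=get_calibration(n); return np.array(c["camera_matrix"]),np.array(c["position"]),c
def rot(c):
    o=np.array(c["orientation"],float)
    return o if o.shape==(3,3) else R.from_euler('xyz',o).as_matrix()
def ray(n,px):
    K,p,c=cam(n); px=np.atleast_2d(px).astype(float)
    d=np.c_[(px[:,0]-K[0,2])/K[0,0],-(px[:,1]-K[1,2])/K[1,1],-np.ones(len(px))]
    return p,d@rot(c).T
def onz(n,px,z):
    p,d=ray(n,px); return p+d*((z-p[2])/d[:,2])[:,None]
def cloud(n,dep):
    v,u=np.mgrid[:dep.shape[0],:dep.shape[1]]
    p,d=ray(n,np.c_[u.ravel(),v.ravel()]); return (p+d*dep.reshape(-1,1)).reshape(*dep.shape,3)
def proj(n,P):
    K,p,c=cam(n); q=(np.atleast_2d(P)-p)@rot(c)
    return np.c_[K[0,0]*q[:,0]/-q[:,2]+K[0,2],K[1,1]*-q[:,1]/-q[:,2]+K[1,2]]
E
python3 - <<'E'
from h import *
for n in("scene","top"):
    print(get_calibration(n)); a,d=read_camera(n); np.savez(f"{n}0.npz",a=a,d=d); cv2.imwrite(f"pics/{n}0.png",a[:,:,::-1])
print(state())
E
```

```text
pics
{'camera_matrix': array([[433.74909113,   0.        , 269.05010686],
       [  0.        , 433.74909113, 213.37162371],
       [  0.        ,   0.        ,   1.        ]]), 'position': array([-115.5073026 , -632.78429192,  899.28437542]), 'orientation': array([ 0.81876041,  0.01711966, -0.8912903 ])}
{'camera_matrix': array([[412.31790096,   0.        , 283.93466892],
       [  0.        , 412.31790096, 208.59492995],
       [  0.        ,   0.        ,   1.        ]]), 'position': array([ 349.22253379,  -60.81865292, 1441.02870438]), 'orientation': array([ 1.69680797e-01,  9.01545462e-04, -1.59680966e+00])}
{'t': 0.1, 'joints': array([ 1.18640675e+00,  4.91489652e-01,  1.55936058e+00, -2.92595448e-05,
        1.09169440e+00, -1.05582790e-01]), 'qvel': array([ 0.00098277,  0.00055502, -0.00097351,  0.0001805 ,  0.0009301 ,
        0.00107376]), 'tau': array([ 3.38310398e-03, -6.13625336e+01, -2.58605719e+01,  6.94760308e-02,
        4.70133265e-02, -2.34887608e-06]), 'eef_pos': array([171.96783216, 600.85546666, 404.23569768]), 'tcp_rot': array([-3.14064325e+00, -7.45172902e-05,  2.86279934e+00]), 'ft_force': array([ 0.69023276, -0.03399912, -1.57656055]), 'moment': array([-0.02705783,  0.06971235,  0.00360313]), 'grip_force': 0.0, 'opening': 1.000483433547038}
```

View pics/scene0.png

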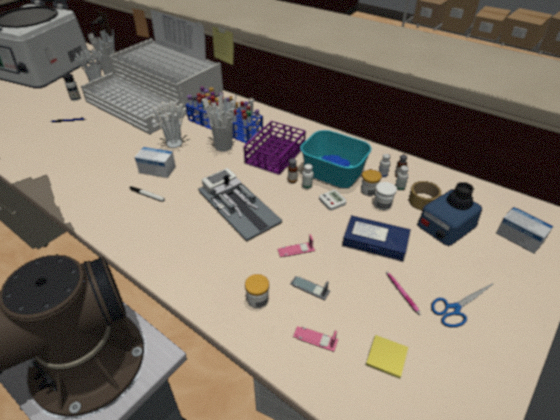

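View pics/top0.png

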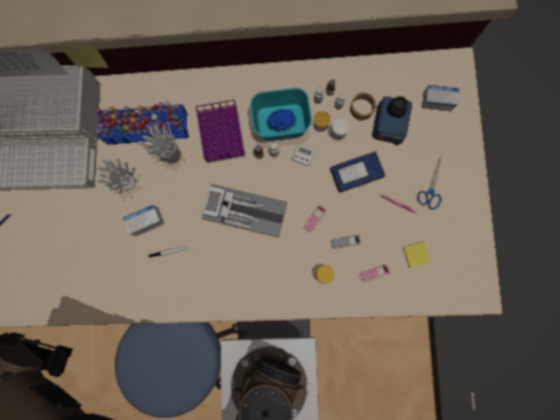

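The scene picture shows the spreader at about (240,203). The carrier-shaped objects are grey at scene (311,287) / top (346,241), and pink at top (315,218) and (375,273). The grey one fits, and the pink ones are excluded. I'll confirm it in an enlarged crop.

```bash
python3 - <<'E'
from h import *
a=np.load("top0.npz")["a"];b=np.load("scene0.npz")["a"]
c=cv2.resize(a[175:290,195:395,::-1],None,fx=4,fy=4,interpolation=cv2.INTER_CUBIC)[:460,:800]
cv2.imwrite("pics/c1.png",c)
c=cv2.resize(b[160:310,190:350,::-1],None,fx=4,fy=4,interpolation=cv2.INTER_CUBIC)
cv2.imwrite("pics/c2.png",c)
d=np.load("top0.npz")["d"];P=cloud("top",d)
for (u,v) in [(346,241),(337,242),(356,240),(300,260),(270,225),(212,200),(240,215),(229,207)]:
    print((u,v),d[v,u],P[v,u].round(1))
E
```

```text
(346, 241) 1436.8596 [ 474.9 -279.2    5.5]
(337, 242) 1431.5104 [ 471.8 -247.    10.3]
(356, 240) 1441.7318 [ 477.9 -314.9    1.2]
(300, 260) 1430.4658 [ 413.6 -116.9    0.9]
(270, 225) 1442.1216 [537.4 -15.7  10. ]
(212, 200) 1414.7145 [623.6 180.2  51.8]
(240, 215) 1434.2021 [573.4  87.5  23.8]
(229, 207) 1417.5361 [598.9 122.9  44.9]
```

View pics/c1.png

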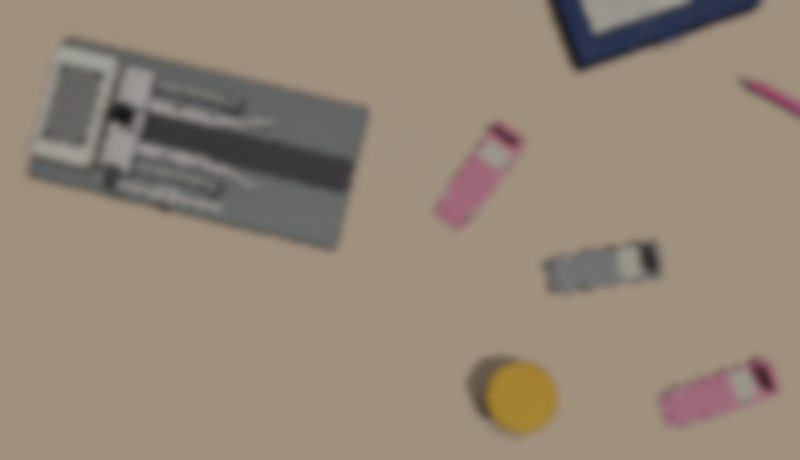

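View pics/c2.png

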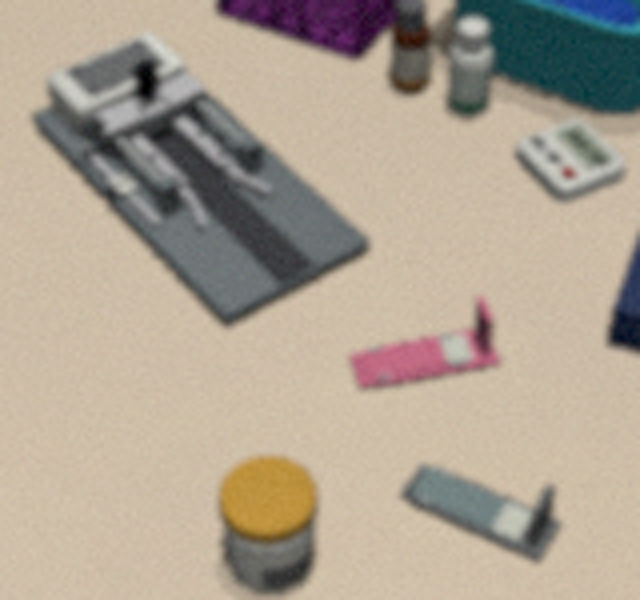

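The crops confirm it. The grey carrier's tab end is at crop (650,258), pointing toward −y, and its nose is toward the spreader. The spreader's housing is on the left and its loading end is at the lower right. Next I'll measure both.

```bash
cat >> h.py <<'E'
def rb(a): 
    a=cv2.GaussianBlur(a,(3,3),0).astype(int); return a[:,:,0]-a[:,:,2]
def blob(m,seed):
    n,l=cv2.connectedComponents(m.astype(np.uint8)); s=seed
    k=np.bincount(l[s[1]-4:s[1]+5,s[0]-4:s[0]+5].ravel(),minlength=n); k[0]=0
    return (l==k.argmax()).astype(np.uint8)
def edgepts(n,m,z):
    c=max(cv2.findContours(m,cv2.RETR_EXTERNAL,cv2.CHAIN_APPROX_NONE)[0],key=len)[:,0]
    return onz(n,c,z)[:,:2]
E
python3 - <<'E'
from h import *
S={"top":((270,225),(341,242)),"scene":((240,215),(305,287))}
for n in S:
    a=np.load(n+"0.npz")["a"]; r=rb(a); print(n,[r[q[1],q[0]] for q in S[n]], np.median(r))
    for (q,z,nm) in zip(S[n],(16,6),("plate","carrier")):
        m=blob(r<8+0*z,q) if n=="top" else blob(r<12,q)
        E=edgepts(n,m,z).astype(np.float32); (c,w,an)=cv2.minAreaRect(E)
        print(nm,m.sum(),c,w,an); print(cv2.boxPoints((c,w,an)).round(1).tolist())
        cv2.imwrite(f"pics/m_{n}_{nm}.png",m*255); np.save(f"E_{n}_{nm}.npy",E)
E
```

```text
top [np.int64(-2), np.int64(0)] 28.0
plate 2473 (591.7525634765625, 73.02079772949219) (270.00823974609375, 122.23109436035156) 74.7358169555664
[[497.29998779296875, -41.099998474121094], [615.2000122070312, -73.30000305175781], [686.2999877929688, 187.1999969482422], [568.2999877929688, 219.39999389648438]]
carrier 119 (471.2215576171875, -260.9574279785156) (25.11407470703125, 57.53608322143555) 7.924756050109863
[[454.79998779296875, -234.1999969482422], [462.79998779296875, -291.20001220703125], [487.6000061035156, -287.70001220703125], [479.70001220703125, -230.6999969482422]]
scene [np.int64(-5), np.int64(-14)] 29.0
plate 2837 (588.6832885742188, 88.63671112060547) (317.26123046875, 133.23062133789062) 74.4212646484375
[[481.8999938964844, -46.29999923706055], [610.2000122070312, -82.0999984741211], [695.5, 223.5], [567.0999755859375, 259.29998779296875]]
carrier 392 (475.94598388671875, -273.20562744140625) (49.57525634765625, 95.63785552978516) 9.08637523651123
[[443.8999938964844, -229.89999389648438], [459.0, -324.29998779296875], [508.0, -316.5], [492.8999938964844, -222.10000610351562]]
```

```bash
cat >> h.py <<'E'
from scipy.ndimage import map_coordinates
def toW(o,yaw,L):
    c,s=np.cos(yaw),np.sin(yaw); L=np.atleast_2d(L).astype(float)
    return np.c_[o[0]+c*L[:,0]-s*L[:,1],o[1]+s*L[:,0]+c*L[:,1],L[:,2]]
def cross(n,img,o,yaw,p0,p1,thr):
    """local point on p0->p1 (inside to outside) where img first rises over thr"""
    t=np.linspace(0,1,200)[:,None]; L=np.array(p0)*(1-t)+np.array(p1)*t
    q=proj(n,toW(o,yaw,L)); f=map_coordinates(img.astype(float),[q[:,1],q[:,0]],order=1)
    i=np.argmax(f>thr); return L[i] if f[i]>thr else L[0]*np.nan
E
python3 - <<'E'
from h import *
med=lambda v:(np.nanmedian(v).round(2),np.nanstd(v).round(2))
def go(o,yaw,near,far,xs,ye,xl,xl0,yls,thr,ext=None,nose=None,zt=16):
  for n in("top","scene"):
    r=rb(np.load(n+"0.npz")["a"])
    A=np.array([cross(n,r,o,yaw,(x,-ye+12,zt),(x,-ye-14,zt),thr) for x in xs])
    B=np.array([cross(n,r,o,yaw,(x,ye-12,0),(x,ye+14,0),thr) for x in xs])
    C=np.array([cross(n,r,o,yaw,(xl+12,y,0),(xl-14,y,0),thr) for y in yls])
    s=[np.polyfit(M[:,0][k],M[:,1][k],1)[0].round(4) if (k:=~np.isnan(M[:,1])).sum()>2 else None for M in(A,B)]
    print(n,"far",med(A[:,1]),"near",med(B[:,1]),"slopes",s,"tail",med(C[:,0]),end=" ")
    if nose: print("nose",med(np.array([cross(n,r,o,yaw,(nose-12,y,6),(nose+14,y,6),thr) for y in yls])[:,0]),end="")
    print()
yaw=np.radians(74.6);u=np.array([np.cos(yaw),np.sin(yaw)])
o=np.array([555.,-60])+140*u; print(o)
go(o,yaw,0,0,np.arange(-130,60,5),65,-140,0,np.arange(-50,51,5),13)
go((474,-275),np.radians(98.5),0,0,np.arange(-20,40,3),17,-50,0,np.arange(-12,13,3),13,nose=50,zt=6)
E
```

```text
[592.17785645  74.97335659]
top far (np.float64(-63.26), np.float64(0.31)) near (np.float64(61.04), np.float64(0.29)) slopes [np.float64(0.0048), np.float64(0.0016)] tail (np.float64(-138.06), np.float64(0.58)) 
scene far (np.float64(-57.12), np.float64(0.45)) near (np.float64(65.74), np.float64(0.5)) slopes [np.float64(0.0069), np.float64(0.0071)] tail (np.float64(-132.96), np.float64(0.42)) 
top far (np.float64(-13.88), np.float64(0.62)) near (np.float64(14.93), np.float64(0.64)) slopes [np.float64(-0.0087), np.float64(0.0117)] tail (np.float64(-49.89), np.float64(1.85)) nose (np.float64(46.23), np.float64(1.7))
scene far (np.float64(-10.49), np.float64(0.7)) near (np.float64(18.72), np.float64(0.23)) slopes [np.float64(-0.0274), np.float64(-0.0035)] tail (np.float64(-45.45), np.float64(0.61)) nose (np.float64(50.02), np.float64(3.99))
```

Call:
arm_command(
  rows=[
    [[-1, -1, 0.2, 0, 0, 0, 1], [-1, -1, 0.2, 0, 0, 0, 1], [-1, -1, 0.2, 0, 0, 0, 1], [-1, -1, 0.2, 0, 0, 0, 1], [-1, -1, 0.2, 0, 0, 0, 1], [-1, -1, 0.2, 0, 0, 0, 1]],
  ],
)

```text
t: 0.6
eef_pos: [276.4, 411.3, 373.8]
tcp_rot: [-3.139, -0.001, 2.86]
ft_force: [-0.3, 0.8, 0.1]
opening: 1.003
grip_force: 0.0
```

Call:
arm_command(
  rows=[
    [[-1, -1, 0.2, 0, 0, 0, 1], [-1, -1, 0.2, 0, 0, 0, 1], [-1, -1, 0.2, 0, 0, 0, 1], [-1, -1, 0.2, 0, 0, 0, 1], [-1, -1, 0.2, 0, 0, 0, 1], [-1, -1, 0.2, 0, 0, 0, 1]],
  ],
)

```text
t: 1.1
eef_pos: [379.9, 226.2, 344.0]
tcp_rot: [-3.141, -0.0, 2.859]
ft_force: [0.5, -0.1, -0.6]
opening: 0.998
grip_force: 0.0
```

Call:
arm_command(
  rows=[
    [[-1, -1, 0, 0, 0, 0, 1], [-1, -1, 0, 0, 0, 0, 1], [-1, -1, 0, 0, 0, 0, 1], [-1, -1, 0, 0, 0, 0, 1], [-1, -1, 0, 0, 0, 0, 1], [-1, -1, 0, 0, 0, 0, 1]],
  ],
)

```text
t: 1.6
eef_pos: [483.5, 40.4, 344.7]
tcp_rot: [3.142, 0.002, 2.859]
ft_force: [-0.7, 0.1, -0.1]
opening: 0.998
grip_force: 0.0
```

Call:
arm_command(
  rows=[
    [[-0.31, -1, 0.3, 0, 0, 0, 1], [-0.31, -1, 0.3, 0, 0, 0, 1], [-0.31, -1, 0.3, 0, 0, 0, 1], [-0.31, -1, 0.3, 0, 0, 0, 1], [-0.31, -1, 0.3, 0, 0, 0, 1]],
  ],
)

```text
t: 2.02
eef_pos: [484.5, -116.8, 298.0]
tcp_rot: [-3.141, -0.001, 2.859]
ft_force: [0.4, -0.0, 0.7]
opening: 0.998
grip_force: 0.0
```

Call:
arm_command(
  rows=[
    [[-0.31, -1, 0.3, 0, 0, -0.067, 1], [-0.31, -1, 0.3, 0, 0, -0.067, 1], [-0.31, -1, 0.3, 0, 0, -0.067, 1], [-0.31, -1, 0.3, 0, 0, -0.067, 1], [-0.31, -1, 0.3, 0, 0, -0.067, 1], [-0.31, -1, 0.3, 0, 0, -0.067, 1]],
  ],
)

```text
t: 2.52
eef_pos: [487.7, -270.8, 253.7]
tcp_rot: [3.141, -0.001, -3.002]
ft_force: [-0.1, 0.4, 0.4]
opening: 1.0
grip_force: 0.0
```

```bash
cat >> h.py <<'E'
def shift(target,yawdir=None):
    """numbers for arm_command: target TCP xyz (mm), wanted direction of tool y (deg)"""
    s=state(); M=R.from_euler('xyz',s["tcp_rot"]).as_matrix()
    v=M.T@(np.array(target)-s["eef_pos"]); r=np.zeros(3)
    if yawdir is not None:
        t=np.radians(yawdir); y=np.array([np.cos(t),np.sin(t),0]); z=np.array([0,0,-1.]); T=np.c_[np.cross(y,z),y,z]
        r=R.from_matrix(M.T@T).as_rotvec()
    print("t",s["t"],"pos",s["eef_pos"].round(1),"ydir",np.degrees(np.arctan2(M[1,1],M[0,1])).round(2),"F",s["ft_force"].round(1))
    print("rows:",(v/150).round(3),(r/2/np.pi).round(4),"mm",v.round(1))
E
python3 -c "
from h import *
shift((478,-316.6,260),98)"
```

```text
t 2.5167 pos [ 487.7 -270.8  253.7] ydir 97.98 F [-0.1  0.4  0.4]
rows: [ 0.107 -0.294 -0.042] [ 0.0002 -0.0001 -0.0001] mm [ 16.  -44.   -6.3]
```

Call:
arm_command(
  rows=[
    [[0.107, -0.294, -0.04, 0, 0, 0, 1], [0.107, -0.294, -0.04, 0, 0, 0, 1], [0.107, -0.294, -0.04, 0, 0, 0, 1], [0.107, -0.294, -0.04, 0, 0, 0, 1], [0.107, -0.294, -0.04, 0, 0, 0, 1]],
  ],
)

```text
t: 2.93
eef_pos: [478.3, -313.8, 260.8]
tcp_rot: [3.141, -0.0, -2.999]
ft_force: [0.3, -0.3, 0.2]
opening: 0.998
grip_force: 0.0
```

```bash
python3 - <<'E'
from h import *
s=state();p=s["eef_pos"];print(p)
ims=[]
M=R.from_euler('xyz',s["tcp_rot"]).as_matrix()
tip=[p+M@np.array([0,dy,190]) for dy in(-47.5,47.5)]
tab=np.array([[478,-316.6,44]])
for n in("scene","top"):
    a,d=read_camera(n); np.savez(f"{n}1.npz",a=a,d=d)
    q=proj(n,np.vstack([tip,tab])); print(n,q.round(1))
    c=q.mean(0).astype(int); x,y=c-45; x=max(x,0);y=max(y,0)
    k=cv2.resize(a[y:y+90,x:x+66 if 0 else x+90,::-1],(400,400),interpolation=cv2.INTER_CUBIC)
    for t in q: cv2.drawMarker(k,tuple(int(e) for e in (t+.5-[x,y])*400/90),(0,255,0),cv2.MARKER_CROSS,12,1)
    ims.append(k); print("org",x,y)
cv2.imwrite("pics/g1.png",np.hstack(ims))
E
```

```text
[ 478.30330238 -313.83518006  260.82544438]
scene [[344.8 283.7]
 [309.  268.2]
 [326.7 283.4]]
org 281 233
top [[373.2 235.5]
 [345.2 240.3]
 [358.6 238.8]]
org 314 193
```

View pics/g1.png

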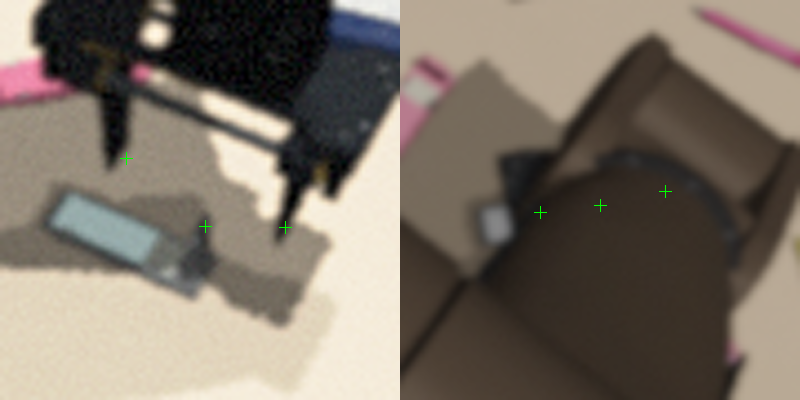

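In the scene view (left), the fingertips at crop (113,168) and (281,240) lie about 2 px left and below their predicted positions. The top camera is therefore the truer one. The tab sits between the fingers, so I'll descend and grip.

```bash
python3 -c "
from h import *
shift((479.2,-317.8,205.5),98)"
```

```text
t 3.0333 pos [ 478.3 -314.1  260.8] ydir 98.21 F [-0.9  0.9  0.2]
rows: [-0.002 -0.025  0.369] [ 0.0001 -0.      0.0006] mm [-0.3 -3.8 55.3]
```

Call:
arm_command(
  rows=[
    [[0, -0.025, 0.1, 0, 0, 0, 1], [0, -0.025, 0.2, 0, 0, 0, 1], [0, -0.025, 0.3, 0, 0, 0, 1], [0, -0.025, 0.37, 0, 0, 0, 1], [0, -0.025, 0.37, 0, 0, 0, 1], [0, -0.025, 0.37, 0, 0, 0, 0.2], [0, -0.025, 0.37, 0, 0, 0, -0.4], [0, -0.025, 0.37, 0, 0, 0, -0.7], [0, -0.025, 0.37, 0, 0, 0, -0.8]],
  ],
)

```text
t: 3.78
eef_pos: [478.6, -319.2, 206.0]
tcp_rot: [-3.141, 0.001, -2.999]
ft_force: [0.3, 0.5, 1.0]
opening: 0.773
grip_force: 0.0
```

Call:
arm_command(
  rows=[
    [[0, 0, 0, 0, 0, 0, -0.9], [0, 0, 0, 0, 0, 0, -1], [0, 0, 0, 0, 0, 0, -1], [0, 0, 0, 0, 0, 0, -1], [0, 0, 0, 0, 0, 0, -1], [0, 0, 0, 0, 0, 0, -1], [0, 0, 0, 0, 0, 0, -1]],
  ],
)

```text
t: 4.37
eef_pos: [478.5, -319.2, 205.2]
tcp_rot: [3.141, 0.0, -2.999]
ft_force: [-0.3, 0.6, -0.7]
opening: 0.285
grip_force: 0.0
```

Call:
arm_command(
  rows=[
    [[0, 0, 0, 0, 0, 0, -1], [0, 0, 0, 0, 0, 0, -1], [0, 0, 0, 0, 0, 0, -1], [0, 0, 0, 0, 0, 0, -1], [0, 0, 0, 0, 0, 0, -1], [0, 0, 0, 0, 0, 0, -1], [0, 0, 0, 0, 0, 0, -1]],
  ],
)

```text
t: 4.95
eef_pos: [478.5, -319.2, 205.2]
tcp_rot: [3.141, -0.0, -2.999]
ft_force: [-0.6, 1.0, -0.4]
opening: 0.063
grip_force: 30.0
```

Call:
arm_command(
  rows=[
    [[0, 0, -0.2, 0, 0, 0, -1], [0, 0, -0.4, 0, 0, 0, -1], [0, 0, -0.65, 0, 0, 0, -1], [-0.15, 0.25, -0.65, 0, 0, 0.01, -1], [-0.3, 0.5, -0.65, 0, 0, 0.025, -1], [-0.45, 0.75, -0.65, 0, 0, 0.04, -1], [-0.6, 0.95, -0.65, 0, 0, 0.055, -1], [-0.71, 1, -0.65, 0, 0, 0.065, -1], [-0.71, 1, -0.65, 0, 0, 0.065, -1], [-0.71, 1, -0.65, 0, 0, 0.065, -1]],
  ],
)

```text
t: 5.78
eef_pos: [563.0, -154.8, 302.5]
tcp_rot: [-3.142, -0.0, 2.878]
ft_force: [0.1, 0.3, -1.0]
opening: 0.066
grip_force: 30.0
```

```bash
python3 -c "
from h import *
shift((551.8,-77.7,265),74.8)"
```

```text
t 5.7833 pos [ 563.  -154.8  302.5] ydir 74.92 F [ 0.1  0.3 -1. ]
rows: [0.206 0.477 0.25 ] [-0.     -0.      0.0003] mm [30.9 71.5 37.5]
```

Call:
arm_command(
  rows=[
    [[0.1, 0.24, 0.1, 0, 0, 0, -1], [0.206, 0.477, 0.25, 0, 0, 0, -1], [0.206, 0.477, 0.35, 0, 0, 0, -1], [0.206, 0.477, 0.35, 0, 0, 0, -1], [0.206, 0.477, 0.35, 0, 0, 0, -1], [0.206, 0.477, 0.35, 0, 0, 0, -1]],
  ],
)

```text
t: 6.28
eef_pos: [551.9, -79.9, 251.0]
tcp_rot: [-3.142, 0.001, 2.875]
ft_force: [0.2, 0.3, -0.3]
opening: 0.058
grip_force: 30.0
```

```bash
python3 - <<'E'
from h import *
s=state();p=s["eef_pos"];print(p)
M=R.from_euler('xyz',s["tcp_rot"]).as_matrix()
g=lambda y,x,z:p+M@np.array([x,y,171+34-z])   # carrier-local (x,y,z) -> world: tool y = carrier x
car=[g(92,-15,6),g(92,15,6),g(-8,17,6),g(-8,-17,6)]  # tool x = -carrier y... sign only matters for symmetry
o=(592.9,73.8);yaw=np.radians(74.8)
sp=toW(o,yaw,[(-140,-65,16),(-140,65,16),(-30,0,16),(-140,0,16),(60,65,16),(60,0,82)])
for n in("scene","top"):
    a,d=read_camera(n); np.savez(f"{n}2.npz",a=a,d=d)
    q=proj(n,np.vstack([car,sp])); print(n,q.round(1).tolist())
    if n=="scene":
        x,y=185,145; k=cv2.resize(a[y:y+120,x:x+160,::-1],(800,600),interpolation=cv2.INTER_CUBIC)
        for i,t in enumerate(q): cv2.drawMarker(k,tuple(int(e) for e in (t+.5-[x,y])*5),(0,255,0) if i<4 else (0,0,255),cv2.MARKER_CROSS,12,1)
        cv2.imwrite("pics/g2.png",k)
E
```

```text
[551.90804495 -79.91309765 251.01161847]
scene [[256.3, 203.2], [247.8, 207.4], [267.2, 227.1], [277.1, 222.0], [284.5, 218.9], [247.7, 238.1], [245.3, 207.7], [266.5, 228.3], [211.7, 200.6], [227.8, 175.8]]
top [[263.3, 208.1], [261.1, 216.5], [289.5, 224.0], [291.8, 214.4], [287.3, 201.3], [278.4, 237.1], [252.4, 211.7], [282.9, 219.1], [222.7, 223.6], [224.9, 202.3]]
```

View pics/g2.png

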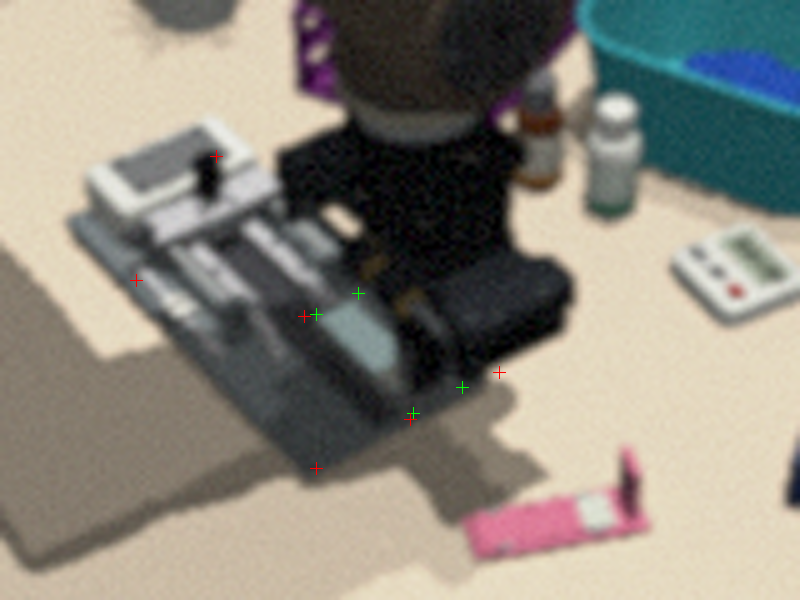

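The red marks (spreader predicted from the top-camera estimate) show the same (−2,+2) px bias as the fingertips. The knob was seen at (207,160) against (217,155) predicted, so the estimate holds in the robot frame. The carrier hangs over the loading end as planned. I'll check the lateral line with the dark track stripe.

```bash
python3 - <<'E'
from h import *
o=(592.9,73.8);yaw=np.radians(74.8)
g=cv2.cvtColor(np.load("top0.npz")["a"],cv2.COLOR_RGB2GRAY).astype(float)
ys=np.linspace(-40,40,161)
def prof(x,z):
    q=proj("top",toW(o,yaw,np.c_[0*ys+x,ys,0*ys+z])); return map_coordinates(g,[q[:,1],q[:,0]],order=1)
for x in range(-130,-60,10):
    f=prof(x,16); t=(f.min()+np.median(f))/2; m=f<t; print(x,"stripe",ys[m].min(),ys[m].max(),ys[m].mean().round(2))
for x in range(0,46,9):
    f=prof(x,28); lo=ys[ys<-5][f[ys<-5].argmax()]; hi=ys[ys>5][f[ys>5].argmax()]; print(x,"lips peak",lo,hi,(lo+hi)/2)
# knob/bridge in top: bright bridge ends
a=np.load("top0.npz")["a"]
E
```

```text
-130 stripe -14.5 14.0 -0.25
-120 stripe -14.5 14.0 -0.25
-110 stripe -14.5 14.5 0.0
-100 stripe -14.5 14.5 0.0
-90 stripe -14.5 13.5 -0.5
-80 stripe -14.5 14.5 0.0
-70 stripe -15.0 14.0 -0.5
0 lips peak -19.0 21.0 1.0
9 lips peak -20.0 19.5 -0.25
18 lips peak -18.0 18.5 0.25
27 lips peak -19.5 20.5 0.5
36 lips peak -21.0 19.0 -1.0
45 lips peak -19.0 21.0 1.0
```

```bash
python3 -c "
from h import *
shift((551.8,-77.7,221.5),74.8)"
```

```text
t 6.3833 pos [551.9 -79.8 251.2] ydir 74.67 F [ 0.3 -0.7 -1.1]
rows: [0.005 0.013 0.198] [ 0.      0.0003 -0.0004] mm [ 0.7  2.  29.7]
```

Call:
arm_command(
  rows=[
    [[0.004, 0.007, 0.1, 0, 0, -0.0004, -1], [0.004, 0.007, 0.16, 0, 0, -0.0004, -1], [0.004, 0.007, 0.18, 0, 0, -0.0004, -1], [0.004, 0.007, 0.195, 0, 0, -0.0004, -1], [0.004, 0.007, 0.195, 0, 0, -0.0004, -1], [0.004, 0.007, 0.195, 0, 0, -0.0004, -1]],
  ],
)

```text
t: 6.88
eef_pos: [551.5, -77.6, 221.3]
tcp_rot: [3.142, 0.001, 2.878]
ft_force: [0.3, -0.2, -0.8]
opening: 0.064
grip_force: 30.0
```

```bash
python3 -c "
from h import *
shift((592.9-.262*32,73.8-.965*32,221.3),74.8)"
```

```text
t 6.8833 pos [551.5 -77.6 221.3] ydir 74.87 F [ 0.3 -0.2 -0.8]
rows: [-0.003  0.833  0.   ] [0.     0.0001 0.0002] mm [-4.000e-01  1.249e+02  1.000e-01]
```

Call:
arm_command(
  rows=[
    [[0, 0.05, 0, 0, 0, 0, -1], [0, 0.1, 0, 0, 0, 0, -1], [0, 0.15, 0, 0, 0, 0, -1], [0, 0.2, 0, 0, 0, 0, -1], [0, 0.22, 0, 0, 0, 0, -1], [0, 0.24, 0, 0, 0, 0, -1], [0, 0.26, 0, 0, 0, 0, -1], [0, 0.28, 0, 0, 0, 0, -1]],
  ],
)

```text
t: 7.55
eef_pos: [562.4, -36.6, 221.2]
tcp_rot: [-3.142, 0.0, 2.878]
ft_force: [-0.8, -3.1, 4.8]
opening: 0.062
grip_force: 30.0
```

Call:
arm_command(
  rows=[
    [[0, 0.02, 0, 0, 0, 0, -1], [0, 0.04, 0, 0, 0, 0, -1], [0, 0.06, 0, 0, 0, 0, -1], [0, 0.08, 0, 0, 0, 0, -1]],
  ],
)

```text
t: 7.88
eef_pos: [565.6, -25.1, 221.2]
tcp_rot: [-3.142, 0.0, 2.878]
ft_force: [-0.2, -3.2, 5.1]
opening: 0.06
grip_force: 30.0
```

Call:
arm_command(
  rows=[
    [[0, 0.05, 0, 0, 0, 0, -1], [0, 0.1, 0, 0, 0, 0, -1], [0, 0.15, 0, 0, 0, 0, -1], [0, 0.2, 0, 0, 0, 0, -1], [0, 0.25, 0, 0, 0, 0, -1], [0, 0.3, 0, 0, 0, 0, -1], [0, 0.34, 0, 0, 0, 0, -1], [0, 0.36, 0, 0, 0, 0, -1], [0, 0.38, 0, 0, 0, 0, -1], [0, 0.4, 0, 0, 0, 0, -1]],
  ],
)

```text
t: 8.72
eef_pos: [581.2, 32.9, 221.2]
tcp_rot: [-3.142, 0.0, 2.878]
ft_force: [-2.0, -4.0, 5.6]
opening: 0.062
grip_force: 30.0
```

Call:
arm_command(
  rows=[
    [[0, 0.02, 0, 0, 0, 0, -1], [0, 0.03, 0, 0, 0, 0, -1], [0, 0.04, 0, 0, 0, 0, -1], [0, 0.05, 0, 0, 0, 0, -1], [0, 0.055, 0, 0, 0, 0, -1], [0, 0.06, 0, 0, 0, 0, -1]],
  ],
)

```text
t: 9.22
eef_pos: [583.5, 41.4, 221.1]
tcp_rot: [-3.142, 0.0, 2.878]
ft_force: [-0.6, -4.1, 5.2]
opening: 0.061
grip_force: 30.0
```

Call:
arm_command(
  rows=[
    [[0, 0.005, 0, 0, 0, 0, -1], [0, 0.01, 0, 0, 0, 0, -1]],
  ],
)

```text
t: 9.38
eef_pos: [583.9, 42.8, 221.1]
tcp_rot: [-3.142, 0.0, 2.878]
ft_force: [-0.8, -4.0, 6.2]
opening: 0.058
grip_force: 30.0
```

Call:
arm_command(
  rows=[
    [[0, 0.005, 0, 0, 0, 0, -1], [0, 0.007, 0, 0, 0, 0, -1]],
  ],
)

```text
t: 9.55
eef_pos: [584.1, 43.2, 221.2]
tcp_rot: [-3.141, -0.0, 2.878]
ft_force: [-2.9, -12.9, 6.7]
opening: 0.062
grip_force: 30.0
```

Call:
arm_command(
  rows=[
    [[0, 0.003, 0, 0, 0, 0, -1], [0, 0.004, 0, 0, 0, 0, -1], [0, 0.004, 0, 0, 0, 0, -1]],
  ],
)

```text
t: 9.8
eef_pos: [584.1, 43.4, 221.2]
tcp_rot: [-3.14, -0.0, 2.878]
ft_force: [-3.6, -15.3, 7.9]
opening: 0.063
grip_force: 30.0
```

Contact with the end stop is clear: the force jumped from 4 to 15 N without motion, with the tab at local x = −32. I'll release partly and lift.

Call:
arm_command(
  rows=[
    [[0, 0, 0, 0, 0, 0, -0.9], [0, 0, 0, 0, 0, 0, -0.7], [0, 0, 0, 0, 0, 0, -0.5], [0, 0, 0, 0, 0, 0, -0.4], [0, 0, 0, 0, 0, 0, -0.4], [0, 0, 0, 0, 0, 0, -0.4], [0, 0, 0, 0, 0, 0, -0.4]],
  ],
)

```text
t: 10.38
eef_pos: [584.2, 44.7, 220.9]
tcp_rot: [3.141, -0.0, 2.878]
ft_force: [-0.5, -0.1, -0.1]
opening: 0.296
grip_force: 0.0
```

Call:
arm_command(
  rows=[
    [[0, 0, -0.15, 0, 0, 0, -0.4], [0, 0, -0.35, 0, 0, 0, -0.4], [0, 0, -0.6, 0, 0, 0, -0.4], [0, 0, -0.8, 0, 0, 0, -0.4], [0, 0, -0.8, 0, 0, 0, -0.4], [0, 0, -0.8, 0, 0, 0, -0.4]],
  ],
)

```text
t: 10.88
eef_pos: [584.2, 44.6, 342.5]
tcp_rot: [3.141, 0.003, 2.878]
ft_force: [0.4, -0.1, -0.1]
opening: 0.299
grip_force: 0.0
```

```bash
python3 - <<'E'
from h import *
shift((608.6,131.7,246),74.8)
o=(592.9,73.8);yaw=np.radians(74.8)
a,d=read_camera("scene"); np.savez("scene3.npz",a=a,d=d)
x,y=187,160; k=cv2.resize(a[y:y+75,x:x+100,::-1],(800,600),interpolation=cv2.INTER_CUBIC)
for X in range(-20,61,20):
    q=proj("scene",toW(o,yaw,[(X,54,21)]))[0]+[-2,2]; print(X,q.round(1))
    cv2.drawMarker(k,tuple(int(e) for e in (q+.5-[x,y])*8),(0,0,255),cv2.MARKER_CROSS,8,1)
q=proj("scene",toW(o,yaw,[(60,0,82)]))[0]+[-2,2]
cv2.drawMarker(k,tuple(int(e) for e in (q+.5-[x,y])*8),(0,255,0),cv2.MARKER_CROSS,8,1)
cv2.imwrite("pics/p3.png",k)
t=np.load("top0.npz")["a"].astype(int)
for yy,z in((54,24),(54,33)):
  xs=np.arange(-40,90,4.); q=proj("top",toW(o,yaw,np.c_[xs,0*xs+yy,0*xs+z]))
  print(z,[(int(X),int(v)) for X,v in zip(xs,map_coordinates(t.sum(2)/3.,[q[:,1],q[:,0]],order=1))])
E
```

```text
t 10.8833 pos [584.2  44.6 342.5] ydir 74.9 F [ 0.4 -0.1 -0.1]
rows: [-0.004  0.602  0.644] [0.0001 0.0005 0.0003] mm [-0.6 90.4 96.6]
-20 [226.3 214. ]
0 [222.8 210.4]
20 [219.3 206.8]
40 [215.9 203.4]
60 [212.6 199.9]
24 [(-40, 107), (-36, 115), (-32, 124), (-28, 127), (-24, 128), (-20, 128), (-16, 128), (-12, 127), (-8, 127), (-4, 129), (0, 130), (4, 133), (8, 135), (12, 130), (16, 128), (20, 133), (24, 131), (28, 125), (32, 125), (36, 126), (40, 125), (44, 124), (48, 123), (52, 117), (56, 100), (60, 76), (64, 60), (68, 68), (72, 89), (76, 99), (80, 96), (84, 92), (88, 92)]
33 [(-40, 108), (-36, 117), (-32, 125), (-28, 126), (-24, 125), (-20, 128), (-16, 129), (-12, 124), (-8, 125), (-4, 129), (0, 131), (4, 134), (8, 134), (12, 130), (16, 130), (20, 132), (24, 127), (28, 125), (32, 123), (36, 124), (40, 124), (44, 124), (48, 119), (52, 111), (56, 92), (60, 67), (64, 62), (68, 77), (72, 95), (76, 97), (80, 92), (84, 90), (88, 92)]
```

View pics/p3.png

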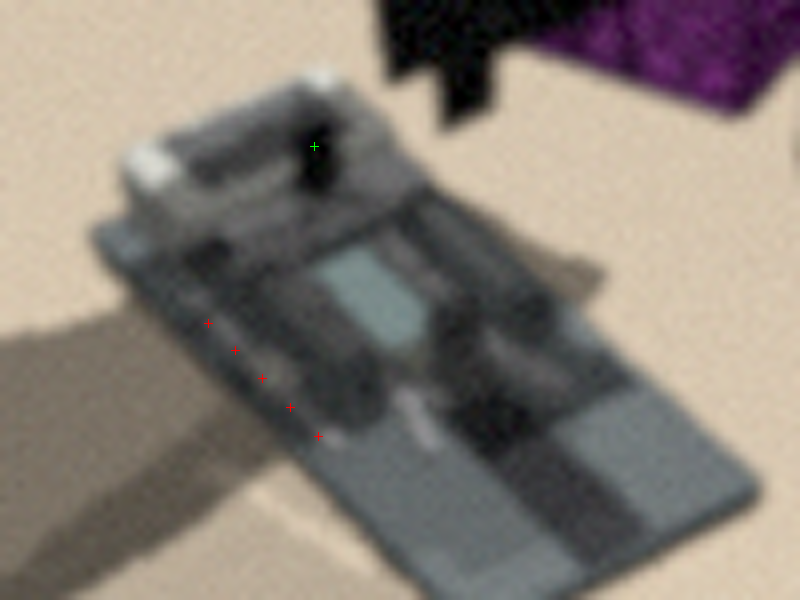

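```bash
python3 - <<'E'
from h import *
o=(592.9,73.8);yaw=np.radians(74.8)
X,Y=np.meshgrid(np.arange(-45,85,.5),np.arange(30,75,.5))
out=[]
for n,b in(("top",(0,0)),("scene",(-2,2))):
    a=np.load(n+"0.npz")["a"].astype(float)
    q=proj(n,toW(o,yaw,np.c_[X.ravel(),Y.ravel(),0*X.ravel()+27]))+b
    I=np.dstack([map_coordinates(a[:,:,c],[q[:,1],q[:,0]],order=3).reshape(X.shape) for c in(2,1,0)])
    I=np.clip((I-40)*1.6,0,255).astype(np.uint8); I=cv2.resize(I,None,fx=3,fy=3)
    for x in range(-40,81,20): cv2.line(I,((x+45)*6,0),((x+45)*6,8),(0,0,255),1); 
    out.append(I)
    B=map_coordinates(a.min(2),[q[:,1],q[:,0]],order=1).reshape(X.shape)
    for y0,y1 in((46,50),(50,54),(54,58),(58,62)):
        m=B[(Y[:,0]>=y0)&(Y[:,0]<y1)].mean(0); print(n,y0,m[::6].astype(int).tolist())
print(X[0,::6])
cv2.imwrite("pics/bar.png",np.vstack(out))
E
```

```text
top 46 [102, 102, 103, 103, 101, 96, 92, 93, 97, 100, 101, 101, 102, 103, 105, 107, 112, 118, 120, 116, 113, 113, 112, 108, 103, 101, 101, 102, 102, 101, 98, 95, 94, 89, 79, 68, 62, 63, 71, 81, 86, 85, 84, 87]
top 50 [102, 103, 107, 113, 118, 118, 116, 116, 118, 121, 120, 117, 117, 119, 122, 123, 127, 131, 130, 126, 123, 126, 127, 122, 118, 117, 116, 118, 118, 117, 116, 113, 109, 101, 87, 70, 61, 63, 74, 88, 95, 93, 89, 87]
top 54 [102, 103, 108, 114, 120, 121, 121, 122, 124, 125, 123, 121, 122, 124, 125, 125, 125, 129, 127, 122, 120, 123, 127, 127, 123, 120, 119, 121, 122, 121, 119, 117, 114, 105, 90, 72, 62, 65, 77, 90, 98, 98, 94, 93]
top 58 [100, 101, 103, 106, 108, 108, 107, 107, 109, 110, 109, 107, 107, 109, 110, 109, 110, 112, 112, 106, 102, 105, 110, 113, 111, 107, 105, 106, 109, 108, 105, 102, 99, 93, 85, 76, 70, 72, 81, 90, 95, 96, 95, 95]
scene 46 [112, 110, 105, 101, 101, 105, 107, 110, 112, 115, 117, 117, 121, 121, 119, 116, 119, 130, 147, 160, 162, 158, 152, 151, 145, 135, 126, 119, 115, 114, 112, 109, 103, 98, 89, 78, 68, 70, 79, 84, 87, 83, 75, 72]
scene 50 [108, 107,
[... 177 characters left out ...]
, 93, 101, 104, 100, 95, 93]
scene 54 [107, 105, 105, 111, 124, 132, 135, 136, 134, 134, 134, 134, 134, 135, 133, 127, 124, 131, 146, 159, 156, 155, 157, 163, 157, 150, 142, 137, 135, 136, 142, 140, 134, 123, 111, 94, 82, 84, 95, 103, 109, 108, 106, 105]
scene 58 [107, 103, 101, 103, 107, 106, 109, 108, 106, 105, 106, 107, 109, 109, 108, 103, 94, 98, 106, 111, 112, 113, 118, 122, 123, 115, 106, 103, 106, 106, 107, 107, 99, 93, 87, 80, 84, 90, 98, 102, 105, 108, 108, 106]
[-45. -42. -39. -36. -33. -30. -27. -24. -21. -18. -15. -12.  -9.  -6.
  -3.   0.   3.   6.   9.  12.  15.  18.  21.  24.  27.  30.  33.  36.
  39.  42.  45.  48.  51.  54.  57.  60.  63.  66.  69.  72.  75.  78.
  81.  84.]
```

View pics/bar.png

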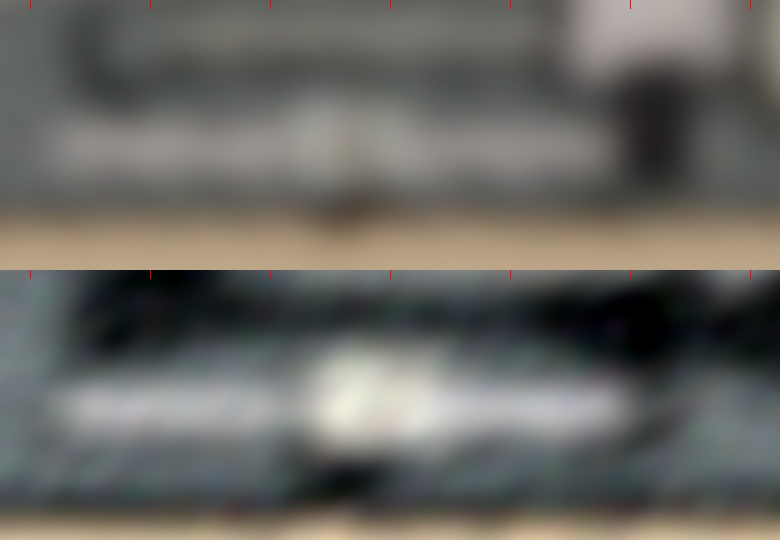

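The bar rectified from top0 (upper) and scene0 (lower) shows the white clamp at x ≈ 3–25 in the top view. That puts the pointer near x ≈ 14, so a draw of about 46 mm. I'll sharpen this using colour while approaching the knob.

```bash
python3 - <<'E'
from h import *
o=(592.9,73.8);yaw=np.radians(74.8)
xs=np.arange(-30,52,2.)
for n,b in(("top",(0,0)),("scene",(-2,2))):
  a=np.load(n+"0.npz")["a"].astype(float)
  for z in(27,):
    acc=0
    for y in np.arange(51,58,1.):
        q=proj(n,toW(o,yaw,np.c_[xs,0*xs+y,0*xs+z]))+b
        acc=acc+np.array([map_coordinates(a[:,:,c],[q[:,1],q[:,0]],order=1) for c in range(3)])/7
    print(n,"R-G",[(int(x),round(v,1)) for x,v in zip(xs,acc[0]-acc[1])]); print("B-G",[(int(x),round(v,1)) for x,v in zip(xs,acc[2]-acc[1])])
E
```

```text
top R-G [(-30, np.float64(2.1)), (-28, np.float64(2.6)), (-26, np.float64(3.1)), (-24, np.float64(2.8)), (-22, np.float64(2.4)), (-20, np.float64(2.3)), (-18, np.float64(2.1)), (-16, np.float64(2.1)), (-14, np.float64(2.3)), (-12, np.float64(2.3)), (-10, np.float64(2.2)), (-8, np.float64(2.5)), (-6, np.float64(2.6)), (-4, np.float64(2.3)), (-2, np.float64(2.4)), (0, np.float64(2.6)), (2, np.float64(2.2)), (4, np.float64(1.7)), (6, np.float64(1.4)), (8, np.float64(1.9)), (10, np.float64(2.6)), (12, np.float64(2.8)), (14, np.float64(2.7)), (16, np.float64(1.9)), (18, np.float64(1.0)), (20, np.float64(0.9)), (22, np.float64(1.2)), (24, np.float64(1.7)), (26, np.float64(2.0)), (28, np.float64(2.0)), (30, np.float64(1.8)), (32, np.float64(1.7)), (34, np.float64(1.9)), (36, np.float64(2.0)), (38, np.float64(2.1)), (40, np.float64(2.0)), (42, np.float64(1.8)), (44, np.float64(1.8)), (46, np.float64(1.8)), (48, np.float64(1.7)), (50, np.float64(1.7))]
B-G [(-30, np.float64(-1.4)), (-28, np.float64(-1.5)), (-26, np.float64(-1.5)), (-24, np.float64(-1.6)), (-22, np.float64(-1.9)), (-20, np.flo
[... 2112 characters left out ...]
8, np.float64(1.3)), (-6, np.float64(0.6)), (-4, np.float64(-0.1)), (-2, np.float64(-0.5)), (0, np.float64(-0.8)), (2, np.float64(-1.2)), (4, np.float64(-2.1)), (6, np.float64(-4.0)), (8, np.float64(-5.7)), (10, np.float64(-7.2)), (12, np.float64(-8.4)), (14, np.float64(-8.3)), (16, np.float64(-7.4)), (18, np.float64(-7.1)), (20, np.float64(-6.9)), (22, np.float64(-6.1)), (24, np.float64(-4.8)), (26, np.float64(-3.2)), (28, np.float64(-1.8)), (30, np.float64(-0.5)), (32, np.float64(0.5)), (34, np.float64(1.0)), (36, np.float64(1.5)), (38, np.float64(1.6)), (40, np.float64(1.2)), (42, np.float64(1.2)), (44, np.float64(1.1)), (46, np.float64(1.3)), (48, np.float64(2.2)), (50, np.float64(2.7))]
```

Call:
arm_command(
  rows=[
    [[0, 0.25, 0, 0, 0, 0, -0.2], [0, 0.5, 0, 0, 0, 0, -0.1], [0, 0.602, 0.2, 0, 0, 0, 0], [0, 0.602, 0.4, 0, 0, 0, 0], [0, 0.602, 0.5, 0, 0, 0, 0], [0, 0.602, 0.58, 0, 0, 0, 0], [0, 0.602, 0.642, 0, 0, 0, 0], [0, 0.602, 0.642, 0, 0, 0, 0], [0, 0.602, 0.642, 0, 0, 0, 0]],
  ],
)

```text
t: 11.68
eef_pos: [607.9, 131.4, 244.5]
tcp_rot: [-3.142, -0.001, 2.877]
ft_force: [-0.5, -0.2, -0.2]
opening: 0.5
grip_force: 0.0
```

Call:
arm_command(
  rows=[
    [[0, 0, 0, 0, 0, 0, -0.3], [0, 0, 0, 0, 0, 0, -0.6], [0, 0, 0, 0, 0, 0, -1], [0, 0, 0, 0, 0, 0, -1], [0, 0, 0, 0, 0, 0, -1], [0, 0, 0, 0, 0, 0, -1], [0, 0, 0, 0, 0, 0, -1], [0, 0, 0, 0, 0, 0, -1], [0, 0, 0, 0, 0, 0, -1], [0, 0, 0, 0, 0, 0, -1]],
  ],
)

```text
t: 12.52
eef_pos: [607.9, 131.8, 245.0]
tcp_rot: [3.141, 0.0, 2.878]
ft_force: [-0.4, 0.9, 5.5]
opening: 0.183
grip_force: 30.0
```

```bash
python3 -c "
from h import *
shift((592.9+.2622*13.5,73.8+.965*13.5,244.5),74.8); s=state(); print(s['opening']*95,s['grip_force'])
p=s['eef_pos']; print('local',(p[0]-592.9)*.2622+(p[1]-73.8)*.965,-(p[0]-592.9)*.965+(p[1]-73.8)*.2622)"
```

```text
t 12.5167 pos [607.9 131.8 245. ] ydir 74.89 F [-0.4  0.9  5.5]
rows: [-0.005 -0.309  0.003] [0.0001 0.0001 0.0003] mm [ -0.7 -46.4   0.5]
17.427438044367385 30.001021607313305
local 59.85522446770394 0.7626155192236599
```

Call:
arm_command(
  rows=[
    [[0, -0.03, 0, 0, 0, 0, -1], [0, -0.08, 0, 0, 0, 0, -1], [0, -0.13, 0, 0, 0, 0, -1], [0, -0.18, 0, 0, 0, 0, -1], [0, -0.23, 0, 0, 0, 0, -1], [0, -0.27, 0, 0, 0, 0, -1], [0, -0.3, 0, 0, 0, 0, -1], [0, -0.309, 0, 0, 0, 0, -1], [0, -0.309, 0, 0, 0, 0, -1], [0, -0.309, 0, 0, 0, 0, -1]],
  ],
)

```text
t: 13.35
eef_pos: [595.8, 87.1, 245.0]
tcp_rot: [3.141, 0.001, 2.877]
ft_force: [0.3, 5.2, 4.7]
opening: 0.181
grip_force: 30.0
```

```bash
python3 - <<'E'
from h import *
o=(592.9,73.8);yaw=np.radians(74.8)
s=state();p=s['eef_pos'];print(p,s['opening']*95,s['grip_force'],s['ft_force'],'local',(p[0]-592.9)*.2622+(p[1]-73.8)*.965,-(p[0]-592.9)*.965+(p[1]-73.8)*.2622)
ims=[]
for n,b,c in(("scene",(-2,2),(221,202)),("top",(0,0),(240,220))):
    a=np.mean([read_camera(n)[0].astype(float) for _ in range(8)],0); np.save(n+"4.npy",a)
    x,y=c[0]-20,c[1]-20
    k=cv2.resize(np.clip(a[y:y+40,x:x+40,::-1]*1.5,0,255).astype(np.uint8),(400,400),interpolation=cv2.INTER_CUBIC)
    for L,col in(((13.5,54,33),(0,0,255)),((13.5,0,82),(0,255,0))):
        q=proj(n,toW(o,yaw,[L]))[0]+b; cv2.drawMarker(k,tuple(int(e) for e in (q+.5-[x,y])*10),col,cv2.MARKER_CROSS,10,1)
    ims.append(k)
cv2.imwrite("pics/t4.png",np.hstack(ims))
E
```

```text
[595.79426356  87.09590665 245.03967918] 17.179817904748166 30.00075466115959 [0.2698448  5.20765343 4.72167894] local 13.58942582002318 0.6932223890523637
```

View pics/t4.png

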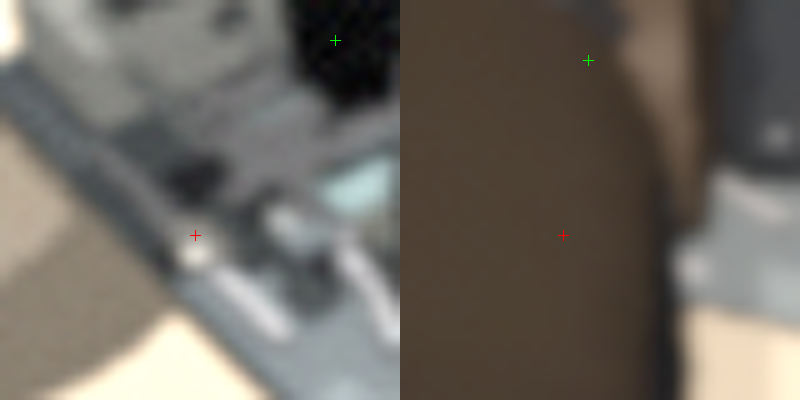

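```bash
python3 - <<'E'
from h import *
o=(592.9,73.8);yaw=np.radians(74.8); xs=np.arange(-40,95,.5)
def prof(n,a,b,y0,y1,z,f):
    P=[]
    for y in np.arange(y0,y1,1.):
        q=proj(n,toW(o,yaw,np.c_[xs,0*xs+y,0*xs+z]))+b
        P.append(f([map_coordinates(a[:,:,c],[q[:,1],q[:,0]],order=1) for c in range(3)]))
    return np.mean(P,0)
def centre(v,lo,hi,fr=.5):   # midpoint of half-height crossings and centroid of dip
    k=(xs>=lo)&(xs<=hi); w=v[k]; x=xs[k]; base=np.percentile(w,80); d=np.clip(base-w,0,None); d[d<fr*d.max()]=0
    return (x[d>0].min()+x[d>0].max())/2, (d*x).sum()/d.sum()
bg=lambda c:c[2]-c[1]; gr=lambda c:sum(c)/3
for n,b in(("top",(0,0)),("scene",(-2,2))):
    a=np.load(n+"0.npz")["a"].astype(float)
    for z in(24,27,30): print(n,"clamp z",z,np.round(centre(prof(n,a,b,49,59,z,bg),-15,45),2))
    for z in(40,44,48): print(n,"arm z",z,np.round(centre(prof(n,a,b,48,55,z,gr),50,74),2))
    print(n,"bridge z48",np.round(centre(-prof(n,a,b,-38,-22,48,gr),35,78),2),np.round(centre(-prof(n,a,b,22,38,48,gr),35,78),2))
a=np.load("scene4.npy")
for b in((-2,2),):
    for z in(24,27,30): print("now clamp z",z,np.round(centre(prof("scene",a,b,49,59,z,bg),-15,35),2))
    for z in(40,44,48): print("now arm z",z,np.round(centre(prof("scene",a,b,48,55,z,gr),3,27),2))
E
```

```text
top clamp z 24 [14.25 14.43]
top clamp z 27 [13.75 13.97]
top clamp z 30 [13.25 13.52]
top arm z 40 [61.75 61.73]
top arm z 44 [61.   60.98]
top arm z 48 [60.25 60.24]
top bridge z48 [59.75 59.57] [59.25 59.09]
scene clamp z 24 [18.5 18.3]
scene clamp z 27 [15.75 15.64]
scene clamp z 30 [13.   12.89]
scene arm z 40 [62.   62.36]
scene arm z 44 [60.25 63.7 ]
scene arm z 48 [58.75 58.9 ]
scene bridge z48 [65.25 65.44] [65.25 65.29]
now clamp z 24 [18.25 17.87]
now clamp z 27 [15.75 15.42]
now clamp z 30 [13.25 12.98]
now arm z 40 [21.25 21.8 ]
now arm z 44 [20.   20.58]
now arm z 48 [19.25 19.21]
```

```bash
python3 - <<'E'
from h import *
o=(592.9,73.8);yaw=np.radians(74.8)
for nm,a,x in(("home",np.load("scene0.npz")["a"].astype(float),60),("now",np.load("scene4.npy"),13.7)):
    g=cv2.resize(a.mean(2),None,fx=4,fy=4,interpolation=cv2.INTER_CUBIC)
    q=proj("scene",toW(o,yaw,[(x,52,42),(x,54,33)]))+(-2,2)
    c=((q[0]+.5)*4).astype(int); w=g[c[1]-14:c[1]+15,c[0]-14:c[0]+15]
    for fr in(.25,.4):
        m=blob(w<w.min()+fr*(np.median(w)-w.min()),tuple(np.unravel_index(w.argmin(),w.shape)[::-1])) if 0 else (w<w.min()+fr*(np.median(w)-w.min()))
        v,u=np.nonzero(m); print(nm,q.round(2).tolist(),"dark centroid minus pred px",((np.array([u.mean(),v.mean()])-14)/4).round(2),m.sum())
print("px per mm x",((proj("scene",toW(o,yaw,[(20,52,42)]))-proj("scene",toW(o,yaw,[(0,52,42)])))/20).round(3))
E
```

```text
home [[212.47, 194.49], [212.21, 196.98]] dark centroid minus pred px [3.03 1.79] 33
home [[212.47, 194.49], [212.21, 196.98]] dark centroid minus pred px [1.91 0.17] 103
now [[220.36, 202.48], [220.06, 204.99]] dark centroid minus pred px [-0.54 -2.49] 140
now [[220.36, 202.48], [220.06, 204.99]] dark centroid minus pred px [-0.57 -2.33] 191
px per mm x [[-0.175 -0.177]]
```

```bash
python3 -c "
from h import *
s=state(); print(s['t'],s['eef_pos'].round(2),s['grip_force'],s['ft_force'].round(1)); print(job_done())"
```

```text
14.15 [595.84  87.27 245.06] 30.000984391663224 [0.1 5.9 6. ]
the job is handed in; nothing more can be done
None
```

The job is handed in: the carrier is home against the end stop, and the gripper is holding the spreader about 46 mm back. That puts the tooth on the pointer to within about 1 mm by the top-camera measurement taken before the draw, because the arm hides the pair from above and the scene view was too coarse to confirm it closer than about 3 mm.

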